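# Block the gaps in an instrument transport case

## Task

The camera head and the filter cassette are in the two bays of the plywood transport case, each with an empty gap left at the end nearest the robot. Pick the wooden blocking piece that snugly fills each gap, the other one being left on the bench, and lower both fully down to the case floor without dropping them, so that neither instrument can shift. Leave the instruments lying in their bays, let go of everything and leave the other things on the bench where they are.

Things in the scene. Friction and masses are not known exactly. Their poses are not given: they have to be found in the camera images.
- case: fixed open plywood case with two bays side by side. Origin: centre of its underside on the bench. Inside, 150 mm along its x (from -75 to +75 mm); each bay is 74 mm wide along its y, centred at y = +41 and y = -41 mm, with an 8 mm divider between; outer walls 8 mm; floor 6 mm thick; all walls and the divider reach 51 mm above the bench. Its -x end is the one toward the robot, where the gaps are; its y runs across the bays
- camera_head_mid (a point): camera head, a cream box with dark stripes on top and a short aluminium tube at its far (+x) end: 117 mm long in all along its x, 70 mm wide, 44 mm high, roughly 450 g, loose, lying in one of the two bays, close to the bay's far (+x) wall (0.5 to 2 mm off it; can be pushed back against it with a few newtons). Point: its centre. Axes parallel to the case's. Pushed fully back it leaves a gap of 33 mm at the near end, for the 29 mm piece
- filter_cassette_mid (a point): filter cassette, a dark box with three round glass windows on top: 97 mm long along its x, 70 mm wide, 44 mm high, roughly 400 g, loose, lying in the other bay, close to the far wall like the camera head. Point: its centre. Axes parallel to the case's. Pushed fully back it leaves a gap of 53 mm, for the 49 mm piece
- thin_block_mid (a point): plain wooden blocking piece: a body 29 mm thick (its x) x 70 mm long (its y) x 48 mm high whose foot is bevelled 4 mm in over the lowest 7 mm, and on top, centred, an upright grip rib 14 mm thick (x) x 50 mm long (y) x 36 mm high; 84 mm high overall, roughly 70 g, standing on the bench. This point is its centre, 42 mm above its underside; the middle of the exposed rib is 24 mm above this point; its z points up
- thick_block_mid (a point): plain wooden blocking piece: a body 49 mm thick (its x) x 70 mm long (its y) x 48 mm high whose foot is bevelled 4 mm in over the lowest 7 mm, and on top, centred, an upright grip rib 14 mm thick (x) x 50 mm long (y) x 36 mm high; 84 mm high overall, roughly 110 g, standing on the bench. This point is its centre, 42 mm above its underside; the middle of the exposed rib is 24 mm above this point; its z points up
- spare_block_mid (a point): plain wooden blocking piece: a body 39 mm thick (its x) x 70 mm long (its y) x 48 mm high whose foot is bevelled 4 mm in over the lowest 7 mm, and on top, centred, an upright grip rib 14 mm thick (x) x 50 mm long (y) x 36 mm high; 84 mm high overall, roughly 90 g, standing on the bench; fits neither gap properly: leave it on the bench. This point is its centre, 42 mm above its underside; the middle of the exposed rib is 24 mm above this point; its z points up
- oil_bottle_mid (a point): bystander: small amber glass bottle with black cap, 32 mm across, 62 mm high. Point: half-way up
- slide_box_mid (a point): bystander: flat grey slide box 85 x 100 x 30 mm. Point: its centre
- mouse_mid (a point): bystander: cream computer mouse 105 x 60 x 33 mm. Point: half-way up
There are look-alikes about, which are no part of the job. Leave any purple look-alike of the part that bears thin_block_mid alone. Leave any orange look-alike of the part that bears thick_block_mid alone.

How it is judged:
By the outcome, as a careful person would: the job done as asked, in the order asked, and still so for the second after the job is handed in, with the robot touching nothing.
It also fails if it takes over 51 s, if anything falls off the work surface, if the arm or the gripper's body presses on something with over 40 N, if the wrist force passes 120 N, or if a joint passes its speed limit or range.

## Robot

A 6-joint arm with a two-finger parallel gripper is mounted at the origin on the work surface. World frame = base frame: x ahead of the robot, y to its left, z up, the work surface at z = 0. Lengths are in m, angles in rad, forces in N, time in s.
With the tool pointing down it reaches from about 0.25 to 0.725 m from the base axis. Payload 4 kg.
Tool frame: the origin (TCP) lies midway between the tips of the shut fingers; the grasp point (between the pads) lies 19 mm behind it; z points along the fingers, x is the direction in which the jaws open and shut, and the axes are right-handed (so a half turn about z gives the same grasp; the last joint's range is limited). The gripper opens to 85 mm and grips with 20 to 120 N. Pads are 22 mm wide; open, the fingers measure 114 mm over their backs; the gripper's body (76 mm by 85 mm) begins 54 mm behind the grasp point. The pads swing forward as they close: fully open they stand 13 mm farther back than shut.
Start: joints at [0, 0.241, 0.005, 1.335, 0, 1.571], TCP at [0.5, -0, 0.204] pointing down, gripper open.
Joint ranges: [-2.72, 2.72], [-1.05, 1.87], [-1.09, 1.28], [-1.99, 2.15], [-1.42, 1.44], [-3.14, 3.14]. Speed limits (rad/s): [2.79, 2.79, 3.14, 3.14, 3.14, 3.14].

## Interface

Orientations are given as a unit quaternion [x, y, z, w].
In Python, from workcell import bot, vision, ticket gives the robot as it stands.
- The arm moves only by the tool play_rows, never from a script. Its argument "deltas" is one flat list of numbers, 5 for each row, row after row: the opening, from 0 (shut) to 1 (fully open), then the shift along the tool's x, y, z in units of 60 mm (1.0 is 60 mm), then the turn about the tool's z in degrees. A call has 1 to 12 rows; each row shifts and turns the pose as measured when the row begins, along the tool's axes as they then stand; what a row does not reach is not made up. A row lasts 1/8 s, in which the tool goes at most 62.5 mm and 10.7 degrees, less where a joint would pass 70% of its speed; a pose out of reach is approached as far as the arm can. A call is refused whole if a number of a shift passes 1 or a number of a turn 10.7, either way. A call with a gripper value outside its range is refused whole. The fingers move at their own pace and stop on an object; the grip force is fixed at half the most. Time passes only in rows, so rows that do not move let the fingers close. It gives the time, the measured TCP pose, the force and the opening at its end, in the units of the state.
- bot.get_obs(): the state, without advancing time (a new reading comes with each control period).
- vision.camera(name): name is "scene" or "side" or "wrist"; returns a dict with "color" (480x640x3 uint8, blue, green, red), "intrinsics" (3x3 intrinsics, pixels), "rvec" (rotation vector, rad) and "tvec" (3), from world to camera coordinates, as OpenCV has them. Camera axes: x right, y down, z forward; pixel columns grow to the right and rows downward; lengths in m; the calibration is good to about 2 mm. A picture is of the moment at which its call begins. There is no depth.
- ticket.job_done(): hands the job in, once; it reports no verdict.
The state is a dict: "clock": time; "joint_pos": joint angles; "joint_vel": joint speeds; "tau": joint torques, N m; "eef_pos": TCP position; "tool_rot": TCP orientation; "ft_force": force on the tool from outside, world axes, zero at the start; "ft_torque": the same for the moment, N m; "grip_width": finger opening in m.
Only numpy, scipy, OpenCV 4.12 (cv2) and the standard library are available. Lean on these libraries where they do the work, as an engineer would, in place of code of your own. Each camera call takes 0.05 s, during which the arm holds its last target. There are 200 camera calls.

## Working session

There is one attempt and no reset: what is moved stays moved. The work goes in short steps, Python scripts to look and compute and a tool call to move; the robot and the scene stay as the last step left them, time stands still between calls to the robot, and variables do not carry over. Pictures are saved under pics/ and viewed, about 8 in all and at most 12, crops included, and the job is handed in when it is done.

Besides the shell and the picture viewer there is one more tool, called after "Call:" as name(argument=value, ...) on one line, values as JSON. play_rows: Moves the arm, as the interface text tells. Its arguments: {"type":"object","properties":{"deltas":{"type":"array"}},"required":["deltas"]}

```bash
mkdir -p pics
cat > h.py <<'E'
import cv2, numpy as np
from workcell import bot, vision, ticket
def ray(c,u,v):
    R,_=cv2.Rodrigues(np.array(c['rvec'],float)); t=np.array(c['tvec'],float).reshape(3)
    K=np.array(c['intrinsics'],float)
    d=R.T@np.linalg.inv(K)@np.array([u,v,1.]); return -R.T@t, d
def onz(c,u,v,z):
    o,d=ray(c,u,v); return o+d*(z-o[2])/d[2]
def proj(c,P):
    p,_=cv2.projectPoints(np.array(P,float).reshape(-1,3),np.array(c['rvec'],float),np.array(c['tvec'],float),np.array(c['intrinsics'],float),None); return p.reshape(-1,2)
E
python3 - <<'E'
from h import *
import pickle
d={}
for n in ["scene","side","wrist"]:
    d[n]=vision.camera(n); cv2.imwrite(f"pics/{n}0.png",d[n]["color"])
    print(n,-cv2.Rodrigues(np.array(d[n]['rvec'],float))[0].T@np.array(d[n]['tvec']).reshape(3), np.array(d[n]['intrinsics'])[0])
pickle.dump(d,open('c0.pkl','wb'))
print(bot.get_obs())
E
```

```text
scene [1.18539907 0.17760164 0.98894683] [495.53070669   0.         321.70927633]
side [0.06006406 0.82923284 0.72028005] [537.84227036   0.         323.21411701]
wrist [0.49923159 0.07556359 0.37401494] [377.66991155   0.         320.23391444]
{'clock': 0.15, 'joint_pos': array([-1.80328218e-05,  2.41207046e-01,  4.04770017e-03,  1.33523208e+00,
       -3.48477257e-05,  1.57079559e+00]), 'joint_vel': array([ 0.00032625, -0.00269378,  0.00284671, -0.00059073,  0.00096018,
        0.00017815]), 'tau': array([-1.62746033e-03, -3.72633219e+01,  2.52638429e+01,  1.23480460e-02,
       -1.30651040e-05,  1.49362950e-05]), 'eef_pos': array([ 4.99470765e-01, -2.05484341e-05,  2.02939293e-01]), 'tool_rot': array([ 9.99999682e-01, -8.63398480e-06, -7.97549052e-04,  1.74163724e-05]), 'ft_force': array([ 0.90267066,  0.16585552, -0.7338217 ]), 'ft_torque': array([ 0.01539721,  0.03989674, -0.0181051 ]), 'grip_width': 0.08569336994027327}
```

View pics/scene0.png

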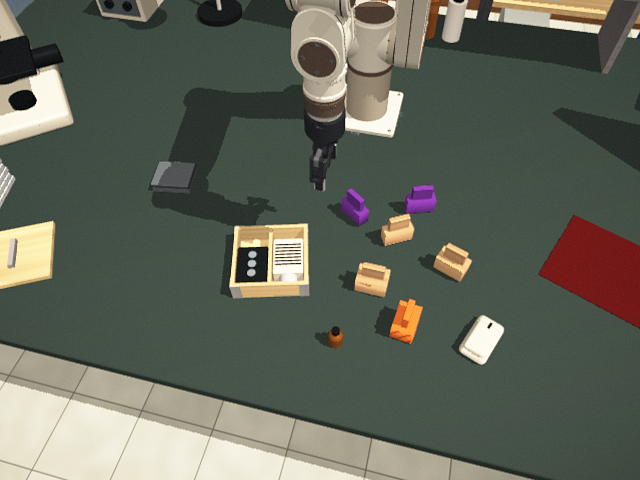

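View pics/side0.png

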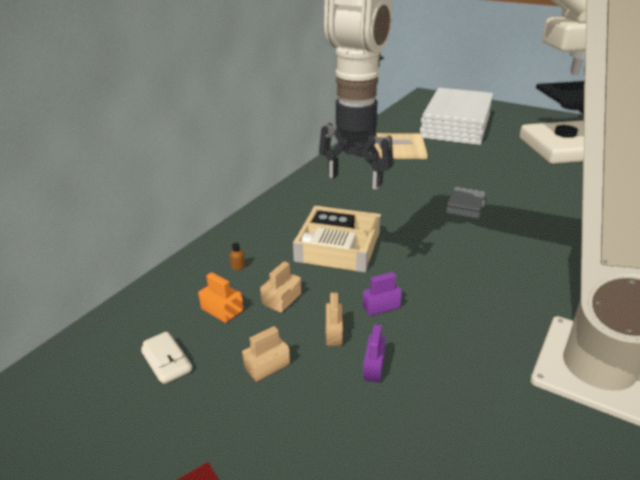

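Scene: the case is at (270,260), with the cassette in its left bay (253,263) and the camera head in its right bay (288,258). There are three plain blocks at (397,230), (452,262) and (373,279). The purple (355,207), (421,199) and orange (405,322) look-alikes are to be left alone. I'll enlarge both views to tell the plain blocks apart.

Run:
```python
from h import *
import pickle
d=pickle.load(open('c0.pkl','rb'))
s=d['scene']['color'][195:315,225:485]; a=cv2.resize(s,(780,360),interpolation=cv2.INTER_CUBIC)
b=d['side']['color'][255:385,240:350]; b2=cv2.resize(d['side']['color'][200:390,200:450],(316,240),interpolation=cv2.INTER_CUBIC)
w=cv2.resize(d['wrist']['color'],(320,240))
im=np.zeros((600,780,3),np.uint8); im[:360]=a; im[360:,:316]=b2; im[360:,330:650]=w
cv2.imwrite('pics/crop1.png',im)
c=d['scene']
for n,u,v,z in [("ribA",397,220,.084),("ribB",454,250,.084),("ribC",375,268,.084),("caseTL",234,226,.051),("TR",308,226,.051),("BR",308,290,.051),("BL",231,290,.051),("bottle",335,335,.04),("mouse",482,338,.03),("slide",173,175,.03),("purp1",355,198,.084),("purp2",422,190,.084),("or",408,308,.084)]: print(n,onz(c,u,v,z).round(3))
```

```text
ribA [0.457 0.158 0.084]
ribB [0.511 0.294 0.084]
ribC [0.598 0.134 0.084]
caseTL [ 0.539 -0.217  0.051]
TR [ 0.498 -0.045  0.051]
BR [0.668 0.001 0.051]
BL [ 0.708 -0.163  0.051]
bottle [0.753 0.082 0.04 ]
mouse [0.681 0.38  0.03 ]
slide [ 0.402 -0.442  0.03 ]
purp1 [0.414 0.05  0.084]
purp2 [0.351 0.202 0.084]
or [0.678 0.217 0.084]
```

View pics/crop1.png

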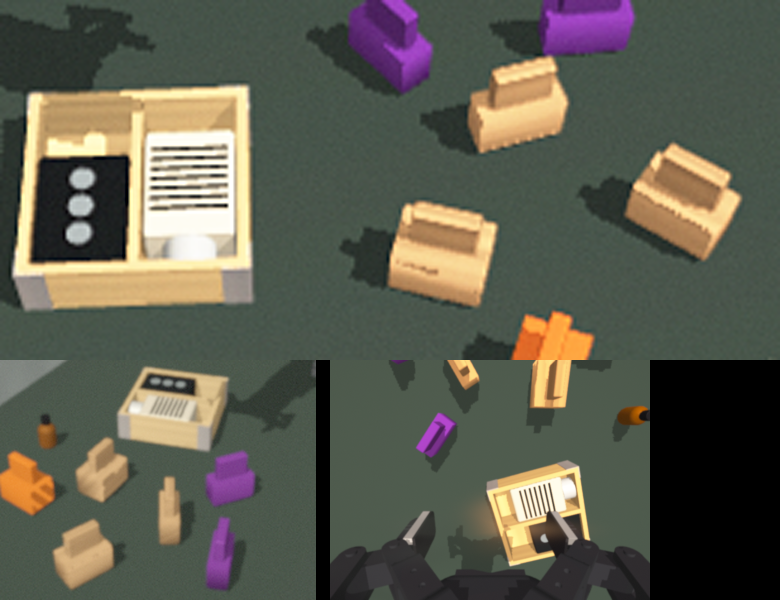

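A at scene (397,230) is clearly the narrowest, so it is the thin piece. B (452,262) and C (373,279) need a view from above, so I'll move the wrist camera over them.

Call:
play_rows(deltas=[1, 0.1, -0.7, -0.4, 0, 1, 0.1, -0.7, -0.4, 0, 1, 0.1, -0.7, -0.4, 0, 1, 0, 0, 0, 0, 1, 0, 0, 0, 0])

```text
clock: 0.78
eef_pos: [0.5168, 0.1282, 0.2736]
tool_rot: [1.0, -0.001, -0.004, 0.001]
ft_force: [-0.3, 0.8, -0.8]
grip_width: 0.0856
```

Run:
```python
from h import *
import pickle
c=vision.camera('wrist'); pickle.dump(c,open('c1.pkl','wb')); cv2.imwrite('pics/w1.png',c['color'])
o=bot.get_obs(); print(o['clock'],o['eef_pos'],o['tool_rot'],ray(c,0,0)[0])
```

```text
0.825 [0.51681248 0.12812025 0.27367361] [ 9.99991277e-01 -1.59241372e-03 -3.83411197e-03  4.58565036e-04] [0.51784094 0.20400412 0.44472037]
```

View pics/w1.png

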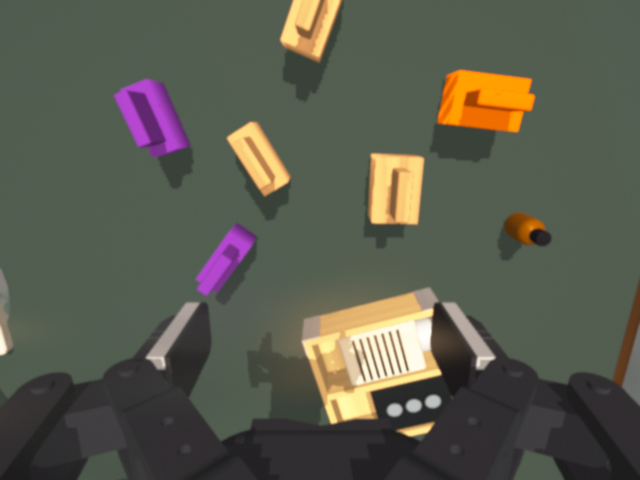

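The wrist view gives body tops of A (260,158), about 30 px wide; C (396,188), about 53 px wide; and B (312,25), about 42 px wide. All are about 70 px long. So A is the thin piece (29), C the thick (49) and B the spare (39). The camera head is in the +y bay. Next I'll get a near view of the case.

Call:
play_rows(deltas=[1, 0.2, 1.0, 0.0, 0, 1, 0.2, 1.0, 0.0, 0, 1, 0.2, 1.0, 0.0, 0, 1, 0.2, 1.0, 0.0, 0, 1, 0.2, 1.0, 0, 0, 1, 0.2, 0.8, 0, 0, 1, 0, 0, 0, 0, 1, 0, 0, 0, 0])

```text
clock: 1.82
eef_pos: [0.5811, -0.2354, 0.265]
tool_rot: [1.0, -0.007, -0.01, -0.001]
ft_force: [-1.0, 1.0, 1.5]
grip_width: 0.0854
```

Run:
```python
from h import *
import pickle
c1=pickle.load(open('c1.pkl','rb'))
def m(c,pts,z): return np.array([onz(c,u,v,z)[:2] for u,v in pts])
A=m(c1,[(228,138),(253,122),(290,181),(268,194)],.048); C=m(c1,[(370,153),(424,156),(422,223),(369,223)],.048)
for n,P in (("A",A),("C",C)):
    e=lambda i,j:np.linalg.norm(P[i]-P[j]); print(n,P.mean(0).round(4),'w',e(0,1),e(2,3),'l',e(1,2),e(0,3), 'yaw of width',np.degrees(np.arctan2(*(P[1]+P[2]-P[0]-P[3])[::-1])),'len',np.degrees(np.arctan2(*(P[2]+P[3]-P[0]-P[1])[::-1])))
c=vision.camera('wrist'); pickle.dump(c,open('c2.pkl','wb')); cv2.imwrite('pics/w2.png',c['color'])
# enlarged blocks crop beside the case view
k=cv2.resize(c1['color'][0:240,210:450],(480,480),interpolation=cv2.INTER_CUBIC)
im=np.zeros((480,800,3),np.uint8); 
cv2.imwrite('pics/w2k.png',np.hstack([c['color'][:,:],k[::3,::3][:0].reshape(480,0,3) if 0 else np.vstack([cv2.resize(k,(160,160)),np.zeros((320,160,3),np.uint8)])]))
o=bot.get_obs(); print(o['clock'],o['eef_pos'],o['tool_rot'])
```

```text
A [0.4522 0.1648] w 0.03063474673576321 0.02751062142923584 l 0.06944619914235269 0.06937131479329815 yaw of width 30.356276523418007 len -57.73284861886413
C [0.5947 0.1331] w 0.05573487945295099 0.05745037338500653 l 0.07150178494452307 0.07455066438308693 yaw of width -1.5846970255037545 len -88.01651614808833
1.875 [ 0.58106545 -0.23517676  0.26492158] [ 9.99923850e-01 -6.36588378e-03 -1.05438024e-02 -7.72859363e-04]
```

View pics/w2.png

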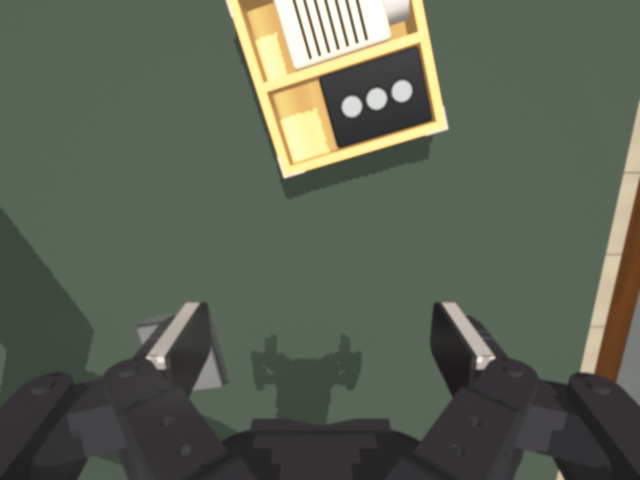

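The near view shows the case's -x/-y outer top corner at (285,177), the +x/-y corner at (447,129), the divider running from (265,88) to (420,38), and the cassette's near edge at x≈325–340. I'll fit the wall lines by mask.

Run:
```python
from h import *
import pickle
c=pickle.load(open('c2.pkl','rb')); im=c['color']; hsv=cv2.cvtColor(im,cv2.COLOR_BGR2HSV)
wood=((hsv[...,0]<28)&(hsv[...,1]>70)&(hsv[...,2]>130)).astype(np.uint8)
wood[:, :200]=0; wood[:,470:]=0; wood[200:]=0
# left edge: first wood px per row; bottom edge: last wood px per col
L=np.array([(np.flatnonzero(wood[r])[0]-.5,r) for r in range(15,155)],np.float32)
B=np.array([(x,np.flatnonzero(wood[:,x])[-1]+.5) for x in range(305,425)],np.float32)
def W(P): return np.array([onz(c,u,v,.051)[:2] for u,v in P],np.float32)
def fit(P):
    vx,vy,x0,y0=cv2.fitLine(W(P),cv2.DIST_HUBER,0,.001,.001).ravel(); return np.array([x0,y0]),np.array([vx,vy])
pl,dl=fit(L); pb,db=fit(B)
a=np.degrees(np.arctan2(dl[1],dl[0])); b=np.degrees(np.arctan2(db[1],db[0])); print('left dir',a,'bottom dir',b)
t=np.linalg.solve(np.c_[dl,-db],pb-pl); corner=pl+t[0]*dl
print('corner',corner)
yaw=np.radians(((b+90)%180-90 + (a%180)-90)/2); ex=np.array([np.cos(yaw),np.sin(yaw)]); ey=np.array([-ex[1],ex[0]])
ctr=corner+.083*ex+.086*ey; print('yaw',np.degrees(yaw),'ctr',ctr)
for n,lx,ly in (("camgap",-75+16.5,41),("casgap",-75+26.5,-41)): print(n,ctr+lx/1e3*ex+ly/1e3*ey)
# check predicted corners in the other images
pts=[np.r_[ctr+sx*.083*ex+sy*.086*ey,.051] for sx in(-1,1) for sy in(-1,1)]
print('w2',proj(c,pts).round(0).tolist())
for f,n in(('c1.pkl',None),('c0.pkl','scene')):
    d=pickle.load(open(f,'rb')); d=d[n] if n else d; print(f,proj(d,pts).round(0).tolist())
```

```text
left dir -74.08791 bottom dir 15.951829
corner [ 0.53877157 -0.21514764]
yaw 15.931956 ctr [ 0.5949768  -0.10966791]
camgap [ 0.5274696  -0.08630079]
casgap [ 0.55959404 -0.16240607]
w2 [[284.0, 178.0], [223.0, -6.0], [445.0, 130.0], [405.0, -72.0]]
c1.pkl [[339.0, 451.0], [301.0, 342.0], [464.0, 424.0], [439.0, 308.0]]
c0.pkl [[235.0, 226.0], [307.0, 224.0], [230.0, 286.0], [308.0, 283.0]]
```

Call:
play_rows(deltas=[1, -0.31, -0.95, 0, 0, 1, -0.31, -0.95, 0, 0, 1, -0.31, -0.95, 0, 0, 1, -0.31, -0.95, 0, 0, 1, -0.31, -0.95, 0, 0, 1, -0.31, -0.95, 0, 0, 1, -0.31, -0.95, 0, 0, 1, 0, 0, 0, -10.5, 1, 0, 0, 0, -10.5, 1, 0, 0, 0, -10.5, 1, 0, 0, 0, 0])

```text
clock: 3.25
eef_pos: [0.4396, 0.1865, 0.27]
tool_rot: [0.961, 0.276, -0.007, -0.005]
ft_force: [-0.4, -0.7, -0.6]
grip_width: 0.0852
```

```bash
cat >> h.py <<'E'
from scipy.spatial.transform import Rotation as Ro
def go(target,yaw):
    o=bot.get_obs(); R=Ro.from_quat(o['tool_rot']).as_matrix()
    y=np.degrees(np.arctan2(R[1,0],R[0,0]))
    print('t %.2f'%o['clock'],'eef',o['eef_pos'].round(4),'yaw %.2f'%y,'tool z',R[:,2].round(4),'F',np.round(o['ft_force'],1),'w %.4f'%o['grip_width'])
    print('shift units tool',(R.T@(np.array(target)-o['eef_pos'])/.06).round(3),'turn',round(-(yaw-y),2))
E
python3 - <<'E'
from h import *
import pickle
go([.452,.165,.055],32)
c=vision.camera('wrist'); pickle.dump(c,open('c3.pkl','wb')); cv2.imwrite('pics/w3.png',c['color'])
E
```

```text
t 3.25 eef [0.4396 0.1865 0.27  ] yaw 32.09 tool z [-0.0174  0.0064 -0.9998] F [-0.4 -0.7 -0.6] w 0.0852
shift units tool [0.025 0.466 3.576] turn 0.09
```

View pics/w3.png

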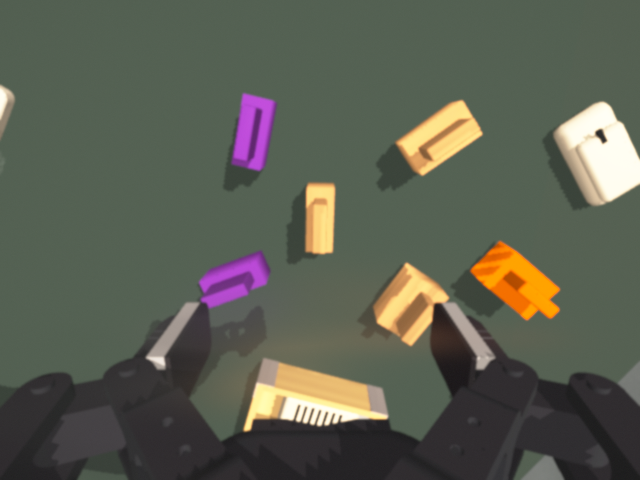

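Near view: A is at (320,218), 28 px wide by 70 px long and upright in the image, so the yaw of 32° is right. B (440,137) is about 39 px wide; C (410,303) is about 52 px wide, so C is the thick piece. I'll now work out A's centre.

```bash
cat > mb.py <<'E'
from h import *
def meas(c,box,z=.048):
    """body-top outline of one wooden block in box (u0,v0,u1,v1), ray-cast to z"""
    im=c['color']; hsv=cv2.cvtColor(im,cv2.COLOR_BGR2HSV)
    m=((hsv[...,0]<28)&(hsv[...,1]>70)&(hsv[...,2]>110)).astype(np.uint8); k=np.zeros_like(m); u0,v0,u1,v1=box; k[v0:v1,u0:u1]=m[v0:v1,u0:u1]
    cs,_=cv2.findContours(k,cv2.RETR_EXTERNAL,cv2.CHAIN_APPROX_NONE); q=max(cs,key=cv2.contourArea).reshape(-1,2)
    P=np.array([onz(c,u,v,z)[:2] for u,v in q])
    r=cv2.minAreaRect((P*1000).astype(np.float32)); print('nadir px',proj(c,ray(c,0,0)[0]-[0,0,.3]).round(0),'rect mm',np.round(r,1) if 0 else r, 'px box',cv2.boundingRect(q))
E
python3 - <<'E'
from mb import *
import pickle
c3=pickle.load(open('c3.pkl','rb')); meas(c3,(290,170,350,270)); meas(c3,(385,90,490,185)); meas(c3,(365,255,430,350))
meas(pickle.load(open('c1.pkl','rb')),(355,140,435,235));meas(pickle.load(open('c1.pkl','rb')),(215,110,300,205))
E
```

```text
nadir px [[325. 126.]] rect mm ((448.763427734375, 166.04937744140625), (31.73199462890625, 79.53558349609375), 31.464035034179688) px box (305, 182, 31, 73)
nadir px [[325. 126.]] rect mm ((505.4184265136719, 301.395263671875), (77.39805603027344, 47.117855072021484), 68.0702133178711) px box (395, 99, 88, 77)
nadir px [[325. 126.]] rect mm ((589.0197143554688, 133.79238891601562), (84.95530700683594, 69.63928985595703), 89.94490814208984) px box (373, 262, 57, 85)
nadir px [[324. 120.]] rect mm ((593.4320068359375, 133.5401611328125), (76.61703491210938, 56.36859893798828), 89.30523681640625) px box (368, 152, 57, 73)
nadir px [[324. 120.]] rect mm ((451.3574523925781, 165.65509033203125), (37.81513977050781, 72.90110778808594), 30.31815528869629) px box (226, 121, 65, 75)
```

Run:
```python
from h import *
import pickle
c=pickle.load(open('c3.pkl','rb'))
print([onz(c,320.2,v,z).round(4).tolist() for v,z in ((254.5,.048),(254.5,.084),(182.5,.048),(182.5,.007))])
y=np.radians(32); ey=np.array([-np.sin(y),np.cos(y)])
far=onz(c,320.2,254.5,.048)[:2]; near=onz(c,320.2,182.5,.007)[:2]; rib=onz(c,320.2,254.5,.084)[:2]; nt=onz(c,320.2,182.5,.048)[:2]
print('centre from far top',far+.035*ey,'rib far',rib+.025*ey,'near foot',near-.035*ey,'near top',nt-.035*ey)
```

```text
[[0.4706, 0.1321, 0.048], [0.4644, 0.1429, 0.084], [0.4284, 0.1994, 0.048], [0.4311, 0.1942, 0.007]]
centre from far top [0.45202805 0.1618167 ] rib far [0.45110451 0.16405796] near foot [0.4496161  0.16449758] near top [0.44691831 0.16971342]
```

Call:
play_rows(deltas=[1, 0, 0.15, 0.8, 0, 1, 0, 0.15, 0.8, 0, 1, 0, 0.1, 0.8, 0, 1, 0, 0, 0, 0])

```text
clock: 3.8
eef_pos: [0.45, 0.1681, 0.1244]
tool_rot: [0.962, 0.272, -0.005, -0.006]
ft_force: [-0.2, 0.7, 0.9]
grip_width: 0.0852
```

Run:
```python
from h import *
import pickle
go([.4505,.164,.051],32)
c=vision.camera('wrist'); pickle.dump(c,open('c4.pkl','wb')); cv2.imwrite('pics/w4.png',c['color'])
```

```text
t 3.80 eef [0.45   0.1681 0.1244] yaw 31.56 tool z [-0.0123  0.0089 -0.9999] F [-0.2  0.7  0.9] w 0.0852
shift units tool [-0.022  0.08   1.222] turn -0.44
```

View pics/w4.png

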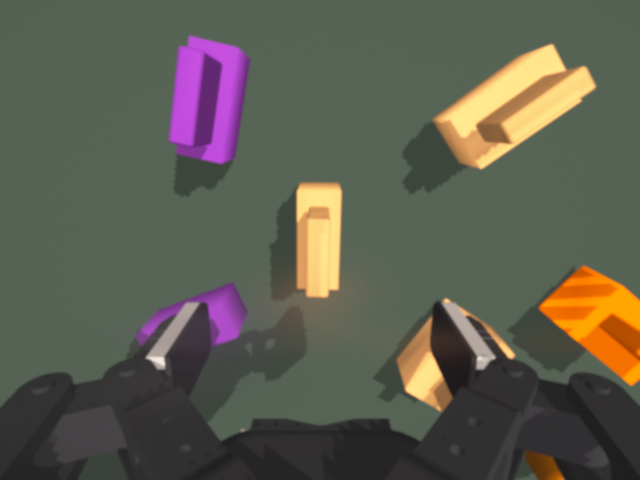

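Run:
```python
from h import *
import pickle
c=pickle.load(open('c4.pkl','rb'))
P=lambda u,v,z:onz(c,u,v,z)[:2]
print('rib top', P(318,208,.084),P(318,297,.084),(P(318,208,.084)+P(318,297,.084))/2,'len',np.linalg.norm(P(318,208,.084)-P(318,297,.084)))
print('body far', P(318.5,290,.048),'near foot',P(318.5,182.5,.007))
y=np.radians(32); ey=np.array([-np.sin(y),np.cos(y)])
print(P(318.5,290,.048)+.035*ey,P(318.5,182.5,.007)-.035*ey)
```

```text
rib top [0.43390933 0.19126057] [0.46306794 0.14365013] [0.44848864 0.16745535] len 0.0558299013661272
body far [0.46907764 0.13370273] near foot [0.4315785  0.19404759]
[0.45053047 0.16338441] [0.45012567 0.16436591]
```

Call:
play_rows(deltas=[0.6, -0.02, 0.04, 0.45, -0.4, 0.6, 0, 0.03, 0.45, 0, 0.6, 0, 0, 0.3, 0, 0.6, 0, 0, 0, 0])

```text
clock: 4.35
eef_pos: [0.4622, 0.1703, 0.065]
tool_rot: [0.962, 0.274, 0.008, -0.007]
ft_force: [-0.3, -0.8, 0.8]
grip_width: 0.0514
```

```bash
python3 -c "
from h import *
go([.4503,.164,.051],32)"
```

```text
t 4.35 eef [0.4622 0.1703 0.065 ] yaw 31.83 tool z [ 0.0123  0.0184 -0.9998] F [-0.3 -0.8  0.8] w 0.0514
shift units tool [-0.229 -0.013  0.228] turn -0.17
```

Call:
play_rows(deltas=[0.6, -0.2, 0, 0.12, 0, 0.6, -0.03, 0, 0.1, 0, 0.6, 0, 0, 0, 0])

```text
clock: 4.72
eef_pos: [0.453, 0.1642, 0.0553]
tool_rot: [0.962, 0.274, 0.012, -0.007]
ft_force: [0.4, -0.5, 1.1]
grip_width: 0.0516
```

```bash
python3 -c "
from h import *
go([.4503,.164,.051],32)"
```

```text
t 4.72 eef [0.453  0.1642 0.0553] yaw 31.80 tool z [ 0.0197  0.0211 -0.9996] F [ 0.4 -0.5  1.1] w 0.0516
shift units tool [-0.042 -0.021  0.07 ] turn -0.2
```

Call:
play_rows(deltas=[0.6, -0.04, -0.02, 0.06, 0, 0, 0, 0, 0, 0, 0, 0, 0, 0, 0, 0, 0, 0, 0, 0, 0, 0, 0, 0, 0])

```text
clock: 5.35
eef_pos: [0.4512, 0.1643, 0.0522]
tool_rot: [0.962, 0.274, 0.013, -0.007]
ft_force: [1.2, 0.3, 0.5]
grip_width: 0.0111
```

```bash
python3 -c "
from h import *
go([.4503,.164,.051],32)"
```

```text
t 5.35 eef [0.4512 0.1643 0.0522] yaw 31.79 tool z [ 0.0214  0.0217 -0.9995] F [1.2 0.3 0.5] w 0.0111
shift units tool [-0.016 -0.003  0.019] turn -0.21
```

Call:
play_rows(deltas=[0, 0, 0, -0.4, 0, 0, 0, 0, -0.6, 0, 0, 0, 0, -0.6, 0, 0, 0, 0, 0, 0])

```text
clock: 5.85
eef_pos: [0.4476, 0.1617, 0.1489]
tool_rot: [0.962, 0.274, 0.011, -0.007]
ft_force: [0.3, -0.6, -1.5]
grip_width: 0.0111
```

```bash
python3 -c "
from h import *
go([.5275,-.0863,.15],15.9)
c=vision.camera('wrist'); cv2.imwrite('pics/w5.png',c['color'])"
```

```text
t 5.85 eef [0.4476 0.1617 0.1489] yaw 31.79 tool z [ 0.0167  0.02   -0.9997] F [ 0.3 -0.6 -1.5] w 0.0111
shift units tool [-1.045  4.214 -0.079] turn 15.89
```

View pics/w5.png

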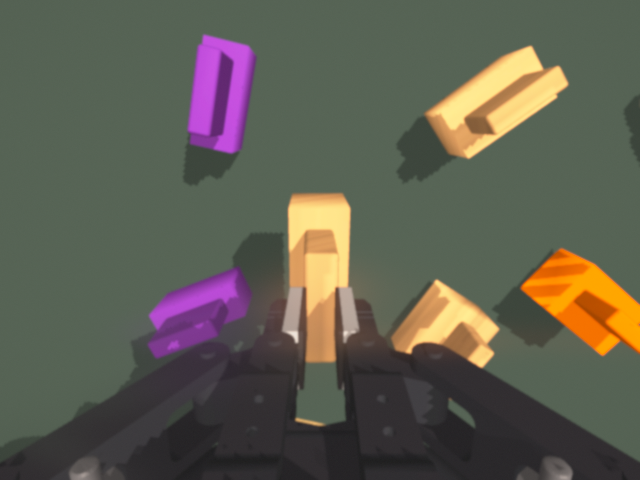

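Run:
```python
from h import *
o=bot.get_obs(); c=vision.camera('wrist'); R=Ro.from_quat(o['tool_rot']).as_matrix(); p=o['eef_pos']
# block top plane in tool frame: z_tool = 0.051-0.048 ; near body edge at px
oc,d=ray(c,320,207.5); oc=R.T@(oc-p); d=R.T@d
for v,zt,h in((207.5,.003,.035),(252,-.033,.025)):
    oo,dd=ray(c,320,v); oo=R.T@(oo-p); dd=R.T@dd; q=oo+dd*(zt-oo[2])/dd[2]; print('tool frame',q,'centre y',q[1]+h)
```

```text
tool frame [-0.00015796 -0.03639964  0.003     ] centre y -0.001399644505139984
tool frame [-0.00012112 -0.02688138 -0.033     ] centre y -0.001881375245003418
```

Call:
play_rows(deltas=[0, -0.2, 0.84, -0.05, 0, 0, -0.2, 0.84, -0.05, 0, 0, -0.2, 0.84, 0, 0, 0, -0.2, 0.84, 0, 0, 0, -0.2, 0.84, 0, 0, 0, 0, 0, 0, 8, 0, 0, 0, 0, 8, 0, 0, 0, 0, 0])

```text
clock: 6.95
eef_pos: [0.5211, -0.0916, 0.1318]
tool_rot: [0.991, 0.135, -0.006, -0.011]
ft_force: [-0.5, 0.1, -1.1]
grip_width: 0.0119
```

```bash
python3 -c "
from h import *
go([.5275,-.0863,.14],15.9)"
```

```text
t 6.95 eef [ 0.5211 -0.0916  0.1318] yaw 15.53 tool z [-0.0153  0.0209 -0.9997] F [-0.5  0.1 -1.1] w 0.0119
shift units tool [ 0.125 -0.06  -0.136] turn -0.37
```

Call:
play_rows(deltas=[0, 0.12, -0.04, 0.1, -0.3, 0, 0, 0, 0.15, 0, 0, 0, 0, 0, 0])

```text
clock: 7.32
eef_pos: [0.5261, -0.0856, 0.1135]
tool_rot: [0.99, 0.14, -0.008, -0.012]
ft_force: [-0.5, 0.8, 0.4]
grip_width: 0.0114
```

```bash
python3 -c "
from h import *
go([.5277,-.0884,.115],15.9)
c=vision.camera('wrist'); cv2.imwrite('pics/w6.png',c['color'])
import pickle; pickle.dump((c,bot.get_obs()),open('c6.pkl','wb'))"
```

```text
t 7.33 eef [ 0.5261 -0.0856  0.1135] yaw 16.16 tool z [-0.0195  0.0218 -0.9996] F [-0.5  0.8  0.4] w 0.0114
shift units tool [ 0.012  0.051 -0.026] turn 0.26
```

View pics/w6.png

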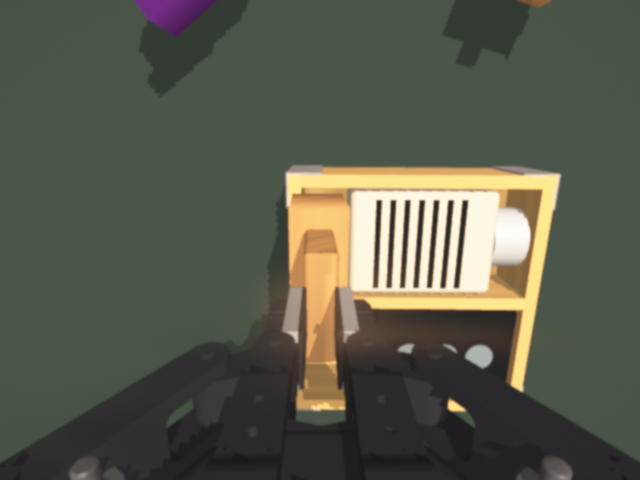

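Run:
```python
from h import *
import pickle
c,o=pickle.load(open('c6.pkl','rb'))
im=c['color'].astype(int)
print('row230',im[230,278:360:2].sum(1).tolist()); print('row180',im[180,278:330:2].sum(1).tolist())
print('col420',im[160:310:2,410].sum(1).tolist())
ctr=np.array([.59498,-.10967]); y=np.radians(15.93); ex=np.array([np.cos(y),np.sin(y)]); ey=np.array([-ex[1],ex[0]])
L=lambda u,v,z:[round(1000*float((onz(c,u,v,z)[:2]-ctr)@e),1) for e in(ex,ey)]
print('left outer (want x=-83)',L(287,190,.051),'top outer (y=86 at far wall)',L(410,168,.051),'top inner (78)',L(410,188,.051),'divider top (4)',L(410,297,.051),'head face (-42..-40)',L(351,240,.050),'right outer(83)',L(557,176,.051))
print('tcp',[round(1000*float((o['eef_pos'][:2]-ctr)@e),1) for e in(ex,ey)])
```

```text
row230 [163, 164, 161, 162, 172, 370, 555, 565, 564, 562, 564, 570, 571, 562, 487, 453, 443, 447, 452, 454, 453, 450, 448, 446, 447, 442, 457, 522, 572, 575, 574, 571, 569, 568, 565, 539, 524, 647, 704, 728, 730]
row180 [238, 232, 230, 283, 540, 656, 638, 638, 638, 640, 638, 632, 625, 626, 626, 626, 625, 625, 625, 625, 625, 625, 626, 626, 624, 625]
col420 [232, 234, 234, 282, 434, 482, 485, 527, 617, 627, 625, 627, 628, 623, 543, 524, 700, 731, 732, 718, 515, 445, 481, 523, 561, 572, 584, 599, 615, 640, 659, 682, 701, 705, 704, 707, 712, 717, 721, 725, 728, 728, 728, 728, 728, 728, 729, 730, 730, 730, 729, 728, 728, 727, 727, 728, 728, 727, 726, 725, 726, 724, 723, 724, 721, 679, 533, 471, 500, 600, 622, 622, 622, 621, 523]
left outer (want x=-83) [-81.8, 77.5] top outer (y=86 at far wall) [-5.8, 91.5] top inner (78) [-4.9, 79.2] divider top (4) [0.1, 5.4] head face (-42..-40) [-40.7, 44.9] right outer(83) [84.7, 87.2]
tcp [-59.3, 41.9]
```

Call:
play_rows(deltas=[0, 0.033, 0.028, 0, 0, 0, 0, 0, 0.1, 0.2, 0, 0, 0, 0, 0])

```text
clock: 7.75
eef_pos: [0.5294, -0.0866, 0.1083]
tool_rot: [0.99, 0.139, -0.007, -0.012]
ft_force: [0.9, 0.3, -0.2]
grip_width: 0.0113
```

```bash
cat >> h.py <<'E'
ctr=np.array([.59498,-.10967]); _y=np.radians(15.93); ex=np.array([np.cos(_y),np.sin(_y)]); ey=np.array([-ex[1],ex[0]])
def case(x,y,z): go(np.r_[ctr+x/1e3*ex+y/1e3*ey,z],15.93); o=bot.get_obs(); R=Ro.from_quat(o['tool_rot']).as_matrix(); print('case xy mm',[round(1000*float((o['eef_pos'][:2]-ctr)@e),1) for e in(ex,ey)],'tilt',[round(float(R[:2,2]@e),4) for e in(ex,ey)])
E
python3 -c "
from h import *
case(-57.3,40.2,.105)"
```

```text
t 7.75 eef [ 0.5294 -0.0866  0.1083] yaw 15.99 tool z [-0.0171  0.0213 -0.9996] F [ 0.9  0.3 -0.2] w 0.0113
shift units tool [-0.009  0.001  0.055] turn 0.06
case xy mm [-56.7, 40.2] tilt [-0.0105, 0.0252]
```

Call:
play_rows(deltas=[0, -0.015, 0, 0.12, 0, 0, -0.01, 0, 0.12, 0, 0, 0, 0, 0, 0])

```text
clock: 8.12
eef_pos: [0.5292, -0.0867, 0.0937]
tool_rot: [0.99, 0.139, -0.005, -0.012]
ft_force: [1.3, -0.7, -0.0]
grip_width: 0.0113
```

```bash
python3 -c "
from h import *
case(-57.3,40.2,.058)"
```

```text
t 8.12 eef [ 0.5292 -0.0867  0.0937] yaw 16.00 tool z [-0.0133  0.0214 -0.9997] F [ 1.3 -0.7 -0. ] w 0.0113
shift units tool [-0.002  0.013  0.594] turn 0.07
case xy mm [-56.9, 40.1] tilt [-0.007, 0.0242]
```

Underside is at about 43 mm, already inside the bay mouth, with no contact force. Continuing down slowly.

Call:
play_rows(deltas=[0, -0.01, 0, 0.13, 0, 0, -0.01, 0, 0.13, 0, 0, -0.01, 0, 0.1, 0, 0, 0, 0, 0, 0])

```text
clock: 8.62
eef_pos: [0.5284, -0.0867, 0.0709]
tool_rot: [0.99, 0.139, -0.004, -0.011]
ft_force: [1.9, -0.0, -2.7]
grip_width: 0.0112
```

```bash
python3 -c "
from h import *
case(-57.3,40.2,.058)"
```

```text
t 8.62 eef [ 0.5284 -0.0867  0.0709] yaw 16.02 tool z [-0.0107  0.0215 -0.9997] F [ 1.9 -0.  -2.7] w 0.0112
shift units tool [0.008 0.008 0.216] turn 0.09
case xy mm [-57.7, 40.4] tilt [-0.0044, 0.0236]
```

Call:
play_rows(deltas=[0, 0, 0, 0.1, 0, 0, 0, 0, 0.08, 0, 0, 0, 0, 0.04, 0, 0, 0, 0, 0.0, 0])

```text
clock: 9.12
eef_pos: [0.529, -0.086, 0.0585]
tool_rot: [0.99, 0.139, -0.003, -0.012]
ft_force: [1.0, -0.6, 0.5]
grip_width: 0.0114
```

```bash
python3 -c "
from h import *
case(-57.3,40.2,.058)"
```

```text
t 9.12 eef [ 0.529  -0.086   0.0585] yaw 16.03 tool z [-0.0087  0.0223 -0.9997] F [ 1.  -0.6  0.5] w 0.0114
shift units tool [-0.005  0.012  0.008] turn 0.1
case xy mm [-57.0, 40.9] tilt [-0.0023, 0.0238]
```

Call:
play_rows(deltas=[0, 0, 0.01, 0.03, 0, 0, 0, 0, 0.03, 0, 0, 0, 0, 0, 0])

```text
clock: 9.5
eef_pos: [0.5296, -0.0857, 0.0587]
tool_rot: [0.99, 0.14, -0.001, -0.012]
ft_force: [0.7, -0.0, -0.4]
grip_width: 0.0112
```

```bash
python3 -c "
from h import *
case(-57.3,40.2,.058)"
```

```text
t 9.50 eef [ 0.5296 -0.0857  0.0587] yaw 16.05 tool z [-0.0058  0.0235 -0.9997] F [ 0.7 -0.  -0.4] w 0.0112
shift units tool [-0.016  0.013  0.011] turn 0.12
case xy mm [-56.3, 41.0] tilt [0.0008, 0.0242]
```

Call:
play_rows(deltas=[0, -0.015, 0.01, 0.08, 0])

```text
clock: 9.62
eef_pos: [0.5309, -0.0852, 0.0581]
tool_rot: [0.99, 0.14, 0.002, -0.013]
ft_force: [-6.8, 7.2, 43.4]
grip_width: 0.0112
```

Floor contact confirmed (43 N upward at z=58 mm). Relaxing, then releasing.

Call:
play_rows(deltas=[0, 0, 0, -0.01, 0, 0.4, 0, 0, 0, 0, 0.4, 0, 0, 0, 0, 0.4, 0, 0, 0, 0])

```text
clock: 10.12
eef_pos: [0.5285, -0.0855, 0.0575]
tool_rot: [0.99, 0.14, -0.001, -0.013]
ft_force: [0.1, 0.2, 0.5]
grip_width: 0.0339
```

```bash
python3 -c "
from h import *
case(-57.3,40.2,.15)"
```

```text
t 10.12 eef [ 0.5285 -0.0855  0.0575] yaw 16.04 tool z [-0.0048  0.0259 -0.9997] F [0.1 0.2 0.5] w 0.0339
shift units tool [ 0.004 -0.018 -1.542] turn 0.11
case xy mm [-57.3, 41.5] tilt [0.0025, 0.0262]
```

Call:
play_rows(deltas=[0.4, 0, 0, -0.3, 0, 0.4, 0, 0, -0.8, 0, 1, 0, 0, -0.9, 0, 1, 0.5, -0.8, -0.2, 0, 1, 0.5, -0.8, 0, 0, 1, 0.5, -0.8, 0, 0, 1, 0.5, -0.8, 0, 0, 1, 0, 0, 0, 8.7, 1, 0, 0, 0, 8.7, 1, 0, 0, 0, 0])

```text
clock: 11.38
eef_pos: [0.5923, 0.1347, 0.1916]
tool_rot: [1.0, -0.017, -0.008, -0.013]
ft_force: [-0.8, 0.3, 1.0]
grip_width: 0.0852
```

```bash
python3 -c "
from h import *
go([.594,.1335,.13],-1.3)
c=vision.camera('wrist'); s=vision.camera('scene')['color'][200:320,220:340]
o=c['color'].copy(); o[:180,:180]=cv2.resize(s,(180,180),interpolation=cv2.INTER_CUBIC); cv2.imwrite('pics/w7.png',o)
import pickle; pickle.dump(c,open('c7.pkl','wb'))"
```

```text
t 11.38 eef [0.5923 0.1347 0.1916] yaw -1.99 tool z [-0.0157  0.0261 -0.9995] F [-0.8  0.3  1. ] w 0.0852
shift units tool [0.046 0.045 1.026] turn -0.69
```

View pics/w7.png

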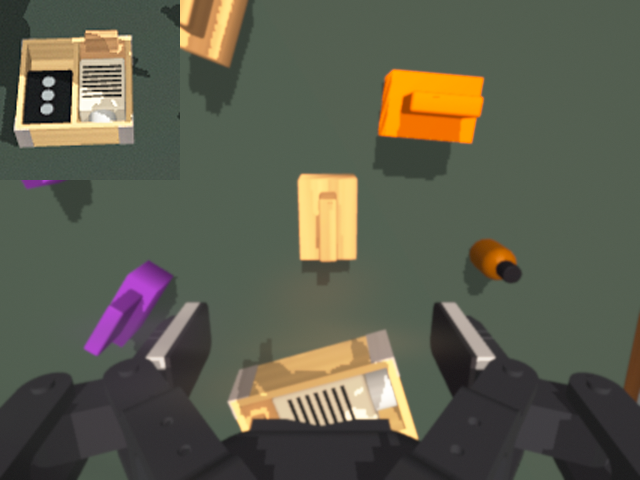

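C is confirmed as the thick piece: 58×86 px, ratio 0.67 against 0.70 for a 49/70 block. The thin piece sits level in its gap in the inset.

Run:
```python
from mb import *
import pickle
c=pickle.load(open('c7.pkl','rb')); meas(c,(285,165,370,275))
im=c['color']; hsv=cv2.cvtColor(im,cv2.COLOR_BGR2HSV); m=(hsv[...,0]<28)&(hsv[...,1]>70)&(hsv[...,2]>110)
rows=list(range(185,250,5))
L=np.array([[r,285+np.flatnonzero(m[r,285:370])[0]-.5] for r in rows]); Rr=np.array([[r,285+np.flatnonzero(m[r,285:370])[-1]+.5] for r in rows])
for n,E in(('L',L),('R',Rr)):
    p=np.polyfit(E[:,0],E[:,1],1); a=onz(c,np.polyval(p,185),185,.048); b=onz(c,np.polyval(p,250),250,.048); print(n,a,b,'dir',np.degrees(np.arctan2(*(a-b)[[1,0]])))
cols=[302,306,310,350,354]; print([ (285+0, np.flatnonzero(m[165:275,u])[[0,-1]]+165) for u in cols])
for v,z,h in((261,.048,.035),(174.5,.007,-.035),(174.5,.048,-.035)): print(v,z,onz(c,328,v,z)[:2]+[0,h])
```

```text
nadir px [[327. 131.]] rect mm ((595.2879028320312, 132.763916015625), (78.5864028930664, 51.73040771484375), 88.73261260986328) px box (297, 173, 61, 90)
L [0.5701125  0.16266657 0.048     ] [0.56879932 0.10541201 0.048     ] dir 88.68610290585617
R [0.62138041 0.16101857 0.048     ] [0.62092128 0.10389765 0.048     ] dir 89.53946866066072
[(285, array([173, 260])), (285, array([173, 260])), (285, array([173, 260])), (285, array([173, 260])), (285, array([174, 260]))]
261 0.048 [0.59473575 0.12942323]
174.5 0.007 [0.59692178 0.13100316]
174.5 0.048 [0.59694258 0.13555387]
```

Call:
play_rows(deltas=[0.6, 0.05, 0.1, 0.5, -0.5, 0.6, 0, 0.03, 0.5, -0.5, 0.6, 0, 0, 0.5, 0, 0.6, 0, 0, 0, 0])

```text
clock: 11.98
eef_pos: [0.5944, 0.1265, 0.1002]
tool_rot: [1.0, -0.006, -0.007, -0.013]
ft_force: [-0.2, 0.1, 0.0]
grip_width: 0.0513
```

```bash
python3 -c "
from h import *
go([.5953,.1305,.051],-.9)"
```

```text
t 11.97 eef [0.5944 0.1265 0.1002] yaw -0.71 tool z [-0.0135  0.0262 -0.9996] F [-0.2  0.1  0. ] w 0.0513
shift units tool [ 0.026 -0.045  0.822] turn 0.19
```

Call:
play_rows(deltas=[0.6, 0.02, -0.04, 0.3, 0.1, 0.6, 0, 0, 0.3, 0, 0.6, 0, 0, 0.15, 0, 0.6, 0, 0, 0, 0])

```text
clock: 12.48
eef_pos: [0.5992, 0.1296, 0.0603]
tool_rot: [1.0, -0.006, -0.003, -0.014]
ft_force: [-0.1, -0.1, -0.1]
grip_width: 0.0516
```

```bash
python3 -c "
from h import *
go([.5953,.1305,.051],-.9)"
```

```text
t 12.47 eef [0.5992 0.1296 0.0603] yaw -0.72 tool z [-0.0049  0.0278 -0.9996] F [-0.1 -0.1 -0.1] w 0.0516
shift units tool [-0.064 -0.01   0.156] turn 0.18
```

Call:
play_rows(deltas=[0.6, -0.06, -0.01, 0.1, 0.1, 0.6, -0.02, 0, 0.06, 0, 0.6, 0, 0, 0, 0, 0, 0, 0, 0, 0, 0, 0, 0, 0, 0, 0, 0, 0, 0, 0, 0, 0, 0, 0, 0])

```text
clock: 13.35
eef_pos: [0.5961, 0.1309, 0.0533]
tool_rot: [1.0, -0.007, -0.0, -0.014]
ft_force: [-0.5, -0.4, -0.1]
grip_width: 0.0113
```

```bash
python3 -c "
from h import *
go([.5953,.1305,.051],-.9)"
```

```text
t 13.35 eef [0.5961 0.1309 0.0533] yaw -0.81 tool z [ 2.000e-04  2.880e-02 -9.996e-01] F [-0.5 -0.4 -0.1] w 0.0113
shift units tool [-0.013  0.008  0.038] turn 0.09
```

Call:
play_rows(deltas=[0, 0, 0, -0.5, 0, 0, 0, 0, -0.8, 0, 0, 0, 0, -0.9, 0, 0, -0.1, 0.81, -0.1, 0, 0, -0.1, 0.81, 0, 0, 0, -0.1, 0.81, 0, 0, 0, -0.1, 0.81, 0, 0, 0, -0.1, 0.81, 0, 0, 0, -0.1, 0.81, 0, 0, 0, 0, 0, 0, -8, 0, 0, 0, 0, -8])

```text
clock: 14.72
eef_pos: [0.5524, -0.1733, 0.1823]
tool_rot: [0.99, 0.137, -0.003, -0.014]
ft_force: [-0.2, 0.6, -1.3]
grip_width: 0.0108
```

Call:
play_rows(deltas=[0, 0, 0, 0, 0])

```text
clock: 14.85
eef_pos: [0.552, -0.1735, 0.1818]
tool_rot: [0.991, 0.136, -0.003, -0.015]
ft_force: [0.2, 0.6, -1.4]
grip_width: 0.0112
```

```bash
python3 -c "
from h import *
case(-47.5,-39.7,.14)"
```

```text
t 14.85 eef [ 0.552  -0.1735  0.1818] yaw 15.65 tool z [-0.0099  0.0281 -0.9996] F [ 0.2  0.6 -1.4] w 0.0112
shift units tool [ 0.19  -0.146  0.701] turn -0.28
case xy mm [-58.8, -49.6] tilt [-0.0018, 0.0297]
```

Call:
play_rows(deltas=[0, 0.1, -0.07, 0.35, -0.3, 0, 0.09, -0.07, 0.35, 0, 0, 0, 0, 0.15, 0, 0, 0, 0, 0, 0])

```text
clock: 15.35
eef_pos: [0.5603, -0.16, 0.1297]
tool_rot: [0.991, 0.135, -0.003, -0.015]
ft_force: [-0.5, 0.2, -1.7]
grip_width: 0.0109
```

```bash
python3 -c "
from h import *
case(-47.5,-39.7,.115)
c=vision.camera('wrist'); cv2.imwrite('pics/w8.png',c['color'])
import pickle; pickle.dump((c,bot.get_obs()),open('c8.pkl','wb'))"
```

```text
t 15.35 eef [ 0.5603 -0.16    0.1297] yaw 15.55 tool z [-0.0104  0.0282 -0.9995] F [-0.5  0.2 -1.7] w 0.0109
shift units tool [-0.005  0.022  0.245] turn -0.38
case xy mm [-47.2, -38.8] tilt [-0.0022, 0.0299]
```

View pics/w8.png

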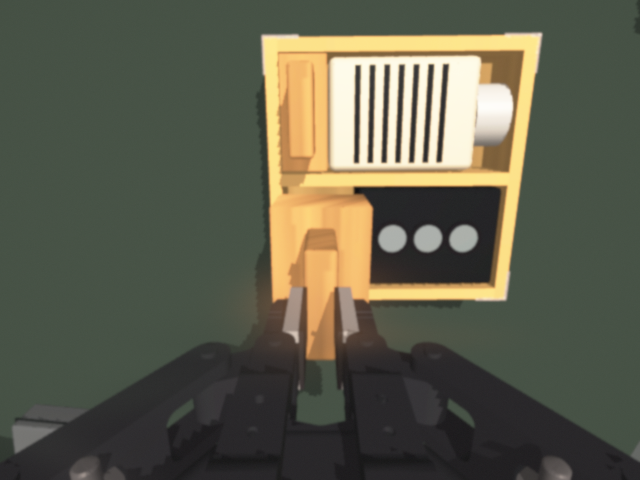

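View: the thin piece is snugly seated at (303,110) between the near wall and the camera head. The thick piece is held at (322,250); the divider is at v 172–186 and the -y wall top at v 286–301. Computing the offset.

Run:
```python
from h import *
import pickle
c,o=pickle.load(open('c8.pkl','rb')); im=c['color'].astype(int)
print('col440 v160-310',[(v,int(im[v,440].sum())) for v in range(164,308,2) if v<192 or v>278])
print('row110',[(u,int(im[110,u].sum())) for u in range(256,290,2)]); print('row190',[(u,int(im[192,u].sum())) for u in range(258,300,3)])
L=lambda u,v,z:[round(1000*float((onz(c,u,v,z)[:2]-ctr)@e),1) for e in(ex,ey)]
print('left outer -83',L(264,60,.051),L(268,150,.051),'div +4',L(440,172,.051),'div -4',L(440,186,.051),'wall -78',L(440,286,.051),'outer -86',L(440,300,.051),'head face',L(329,110,.05),'cass face',L(372,240,.05),'right outer',L(540,36,.051),L(508,299,.051))
R=Ro.from_quat(o['tool_rot']).as_matrix(); p=o['eef_pos']
def T(u,v,zt):
    oo,dd=ray(c,u,v); oo=R.T@(oo-p); dd=R.T@dd; return (oo+dd*(zt-oo[2])/dd[2]).round(4)
print('body top near edge',T(272,207,.0053),T(372,207,.0053),'y centre',T(322,207,.0053)[1]+.035, 'rib',T(322,249,-.0307)[1]+.025)
print('col284',[(v,int(im[v,286].sum())) for v in range(186,220,2)],[(v,int(im[v,322].sum())) for v in range(226,256,2)])
```

```text
col440 v160-310 [(164, 694), (166, 642), (168, 501), (170, 364), (172, 452), (174, 606), (176, 619), (178, 621), (180, 621), (182, 621), (184, 598), (186, 310), (188, 90), (190, 111), (280, 115), (282, 162), (284, 362), (286, 459), (288, 543), (290, 613), (292, 620), (294, 619), (296, 616), (298, 540), (300, 246), (302, 161), (304, 159), (306, 162)]
row110 [(256, 216), (258, 172), (260, 155), (262, 155), (264, 177), (266, 469), (268, 619), (270, 623), (272, 624), (274, 624), (276, 603), (278, 480), (280, 393), (282, 407), (284, 404), (286, 401), (288, 436)]
row190 [(258, 226), (261, 199), (264, 156), (267, 167), (270, 508), (273, 616), (276, 615), (279, 613), (282, 484), (285, 307), (288, 417), (291, 495), (294, 511), (297, 517)]
left outer -83 [-81.5, 74.9] [-81.4, 20.9] div +4 [31.7, 6.1] div -4 [32.4, -3.2] wall -78 [38.0, -75.0] outer -86 [38.8, -85.9] head face [-41.6, 45.5] cass face [-11.7, -40.7] right outer [85.7, 87.1] [87.9, -85.4]
body top near edge [-0.0236 -0.0364  0.0053] [ 0.024  -0.0364  0.0053] y centre -0.0013999999999999985 rib -0.0026999999999999975
col284 [(186, 387), (188, 304), (190, 296), (192, 316), (194, 472), (196, 546), (198, 551), (200, 537), (202, 534), (204, 541), (206, 541), (208, 544), (210, 547), (212, 545), (214, 545), (216, 545), (218, 545)] [(226, 527), (228, 464), (230, 397), (232, 399), (234, 387), (236, 395), (238, 411), (240, 416), (242, 409), (244, 415), (246, 403), (248, 393), (250, 474), (252, 527), (254, 529)]
```

Call:
play_rows(deltas=[0, 0.01, 0.065, 0.1, -0.4, 0, 0, 0, 0.12, 0, 0, 0, 0, 0, 0])

```text
clock: 15.78
eef_pos: [0.5632, -0.1643, 0.1178]
tool_rot: [0.99, 0.138, -0.001, -0.014]
ft_force: [-0.4, -0.2, -0.9]
grip_width: 0.0108
```

```bash
python3 -c "
from h import *
case(-46.8,-42.5,.105)"
```

```text
t 15.78 eef [ 0.5632 -0.1643  0.1178] yaw 15.91 tool z [-0.0065  0.0269 -0.9996] F [-0.4 -0.2 -0.9] w 0.0108
shift units tool [-0.02  -0.016  0.214] turn -0.02
case xy mm [-45.6, -43.8] tilt [0.0012, 0.0276]
```

Call:
play_rows(deltas=[0, -0.03, -0.02, 0.12, 0, 0, -0.01, 0, 0.12, 0, 0, -0.01, 0, 0.12, 0, 0, 0, 0, 0, 0])

```text
clock: 16.27
eef_pos: [0.5595, -0.1634, 0.0948]
tool_rot: [0.99, 0.138, -0.001, -0.014]
ft_force: [0.3, 0.6, -0.5]
grip_width: 0.0113
```

```bash
python3 -c "
from h import *
case(-46.8,-42.5,.06)"
```

```text
t 16.27 eef [ 0.5595 -0.1634  0.0948] yaw 15.89 tool z [-0.0063  0.027  -0.9996] F [ 0.3  0.6 -0.5] w 0.0113
shift units tool [0.033 0.026 0.579] turn -0.04
case xy mm [-48.9, -41.9] tilt [0.0013, 0.0277]
```

Call:
play_rows(deltas=[0, 0.025, 0.01, 0.06, 0, 0, 0, 0, 0.12, 0, 0, 0, 0, 0.12, 0, 0, 0, 0, 0, 0])

```text
clock: 16.77
eef_pos: [0.561, -0.163, 0.0755]
tool_rot: [0.99, 0.138, -0.001, -0.014]
ft_force: [-0.3, 0.6, -1.9]
grip_width: 0.0111
```

```bash
python3 -c "
from h import *
case(-46.8,-42.5,.06)"
```

```text
t 16.77 eef [ 0.561  -0.163   0.0755] yaw 15.90 tool z [-0.0066  0.027  -0.9996] F [-0.3  0.6 -1.9] w 0.0111
shift units tool [0.008 0.016 0.257] turn -0.03
case xy mm [-47.3, -41.9] tilt [0.001, 0.0278]
```

Call:
play_rows(deltas=[0, 0, 0.01, 0.12, 0, 0, 0, 0, 0.1, 0, 0, 0, 0, 0.05, 0])

```text
clock: 17.15
eef_pos: [0.5619, -0.1632, 0.0591]
tool_rot: [0.99, 0.138, -0.001, -0.014]
ft_force: [-3.9, 1.6, 14.9]
grip_width: 0.0106
```

Call:
play_rows(deltas=[0, 0, 0, 0.03, 0])

```text
clock: 17.27
eef_pos: [0.5623, -0.1632, 0.0592]
tool_rot: [0.99, 0.138, 0.0, -0.013]
ft_force: [-4.9, 1.6, 15.3]
grip_width: 0.0108
```

```bash
python3 -c "
from h import *
case(-46.8,-42.5,.06)"
```

```text
t 17.27 eef [ 0.5623 -0.1632  0.0592] yaw 15.91 tool z [-0.0033  0.0266 -0.9996] F [-4.9  1.6 15.3] w 0.0108
shift units tool [-0.011  0.    -0.014] turn -0.02
case xy mm [-46.1, -42.5] tilt [0.0041, 0.0265]
```

On the floor: z=0.0592, against 0.0593 expected, with 15 N upward. Releasing and retreating up.

Call:
play_rows(deltas=[0, 0, 0, -0.01, 0, 0.4, 0, 0, 0, 0, 0.4, 0, 0, 0, 0, 0.4, 0, 0, 0, 0, 0.4, 0, 0, -0.3, 0, 0.4, 0, 0, -0.8, 0, 0.4, 0, 0.2, -0.9, 0, 1, 0, 0.4, -0.4, 0, 1, 0, 0.6, 0, 0, 1, 0, 0, 0, 0, 1, 0, 0, 0, 0])

```text
clock: 18.65
eef_pos: [0.5834, -0.2374, 0.2057]
tool_rot: [0.99, 0.139, 0.0, -0.013]
ft_force: [0.5, 0.1, -0.2]
grip_width: 0.0856
```

```bash
python3 -c "
from h import *
case(0,0,.2)
c=vision.camera('wrist')['color']; s=vision.camera('scene')['color'][180:370,200:520]; d=vision.camera('side')['color'][190:310,270:410]
o=np.zeros((600,800,3),np.uint8); o[:330,:440]=c[:330,100:540]; o[:300,450:800]=cv2.resize(d,(350,300),interpolation=cv2.INTER_CUBIC); o[335:600,:446]=cv2.resize(s,(446,265),interpolation=cv2.INTER_CUBIC); cv2.imwrite('pics/w9.png',o)"
```

```text
t 18.65 eef [ 0.5834 -0.2374  0.2057] yaw 16.00 tool z [-0.0028  0.0263 -0.9997] F [ 0.5  0.1 -0.2] w 0.0856
shift units tool [ 0.772 -1.99   0.15 ] turn 0.07
case xy mm [-46.2, -119.7] tilt [0.0045, 0.026]
```

View pics/w9.png

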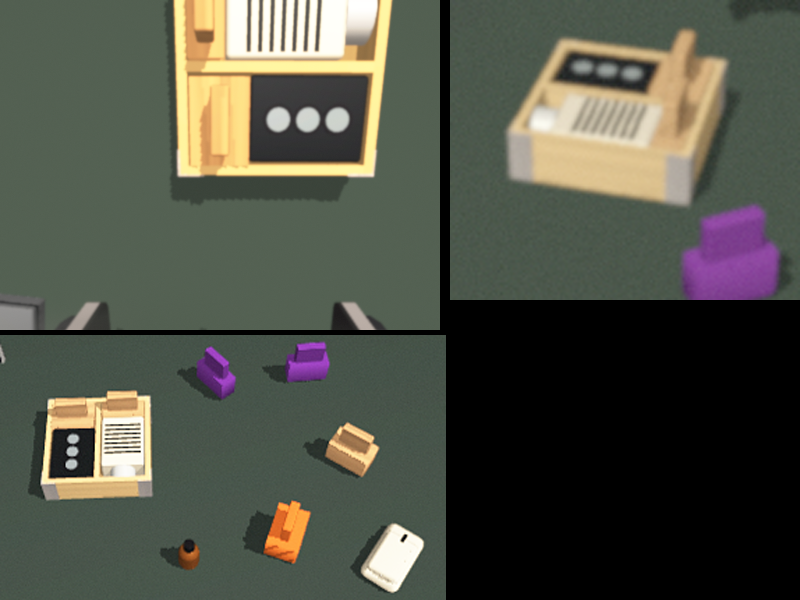

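Both pieces sit down in their gaps, level with the rim, with the instruments in their bays. The spare, the look-alikes, the bottle and the mouse are where they were, and the gripper is clear.

```bash
python3 -c "
from h import *
print(ticket.job_done())"
```

```text
the job is handed in; nothing more can be done
None
```

Both gaps are filled. The thin (29 mm) piece is in the camera-head bay and the thick (49 mm) piece is in the filter-cassette bay. I handed the job in at about 19 s of the 51 s allowed.

- **Seating:** Each piece was lowered in small steps until the arm felt the case floor. The thick piece stopped at a tool height of 59.2 mm, with 59.3 mm expected. The thin piece stopped at 58.1 mm, with 58.2 mm expected.
- **Final pictures:** Both pieces are snug between the near wall and their instrument, level with the rim, with both instruments still in their bays. The spare piece, the look-alikes, the bottle and the mouse are where they were. The slide box was only partly in view, but the arm never went near it.
- **Gripper:** It is open and clear of everything, with near-zero wrist force.

**Not as clean as I'd like:**
- The wrist force briefly read about 43 N upward (about 44 N in all) as the thin piece was pressed onto the floor. That is well under the 120 N wrist limit. It was taken through the held piece, not the gripper's body, so I don't expect it to count against the 40 N limit.
- The tool carried a tilt of about 1.5° that the moves could not correct.
- Case positions from different views disagreed by about 1–2 mm, so I centred each piece using the near wrist view.

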